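# Clear the filing plate and hold the air gate half open

### The arm

A 6-joint arm with a two-finger parallel gripper is mounted at the origin on the work surface. World frame = base frame: x ahead of the robot, y to its left, z up, the work surface at z = 0. Lengths are in mm, angles in rad, forces in N, time in s.
With the tool pointing down it reaches from about 300 to 775 mm from the base axis. Payload 14.6 kg.
Tool frame: the origin (TCP) lies at the very end of the fingers, on their centre line; the grasp point (between the pads) lies 19 mm behind it; z points along the fingers, y is the line along which they close (so a half turn about z gives the same grasp; the last joint's range is limited). The gripper opens to 94 mm and grips with 3 to 60 N. Pads are 16 mm wide; open, the fingers measure 119 mm over their backs; the gripper's body (75 mm by 177 mm) begins 78 mm behind the grasp point.
Start: joints at [1.239, 0.3, 1.521, -0, 1.321, -0.067], TCP at [143.942, 530.82, 205.446] pointing down, gripper open.
Joint ranges: [-3.03, 3.03], [-0.79, 2.21], [0.23, 2.52], [-1.04, 4.18], [0, 3.07], [-2.55, 2.55]. Speed limits (rad/s): [2.22, 2.22, 2.57, 3.14, 3.14, 3.14].

### API

Orientations are given as [roll, pitch, yaw] about the fixed x, y, z axes, in that order (R = Rz(yaw) Ry(pitch) Rx(roll)).
In Python, from cell import manip, camera, get_calibration gives the robot as it stands. The module is installed in compiled form; this text tells all that it offers.
- The arm moves only by the tool jog_arm, never from a script. Its argument "plan" is one flat list of numbers, 6 for each row, row after row: the shift along the world's x, y, z in m, then the turn, a rotation vector about the world's x, y, z in degrees. A call has 1 to 20 rows; each row is the pose to reach, as a shift and turn from the pose commanded when the call began; what a row does not reach only later rows make up. A row lasts 1/10 s, in which the tool goes at most 50 mm and 8.59 degrees, less where a joint would pass 70% of its speed; a pose out of reach is approached as far as the arm can. A call with a gripper value outside its range is refused whole. "claw" is the finger opening in m, from 0 to 0.094, set as the call begins (left out, the last holds). The fingers move at their own pace and stop on an object; "force" is the grip in N (left out, the last holds). Time passes only in rows, so rows that repeat a pose let the fingers close. It gives the time, the measured TCP pose, the force, the opening and the grip force at its end, in the units of the state.
- manip.read_state(): the state, without advancing time (a new reading comes with each control period).
- camera(name): name is "side" or "top"; returns (picture, depth): 384x512x3 uint8, red, green, blue; 384x512 float32, mm along the optical axis (not along the pixel's ray), 0 where there is no reading.
- get_calibration(name): a dict with "fx", "fy", "cx", "cy" (pixels), "origin" and "attitude" of the camera in the world. Camera axes: x right, y down, z forward; pixel columns grow to the right and rows downward; lengths in mm; the calibration is good to about 2 mm. A picture is of the moment at which its call begins. get_calibration takes no time and is no camera call.
- manip.sign_off(): hands the job in; it is judged then, once.
The state is a dict: "clock": time; "joints": joint angles; "qd": joint speeds; "effort": joint torques, N m; "eef_pos": TCP position; "eef_rot": TCP orientation; "wrist_force": force on the tool from outside, world axes, zero at the start; "moment": the same for the moment, N m; "finger_gap": finger opening in mm; "finger_force": force on a finger pad.
Only numpy, scipy, OpenCV 4.12 (cv2) and the standard library are available. Lean on these libraries where they do the work, as an engineer would, in place of code of your own. Each camera call takes 0.05 s, during which the arm holds its last target. There are 200 camera calls.

### The job

With the scraper block, not with the fingers, wipe the four steel offcuts off the filing plate so that they all drop into the catch trough beside it, then set the scraper back down on its rubber mat, standing on its blade. Then take the handle of the extractor's sprung shutter, slide the shutter half open against its spring, level with the notches on the rails, and finish while holding it still there: do not let it go. Leave the other things on the bench where they are.

Things in the scene. Friction and masses are not known exactly. Their poses are not given: they have to be found in the camera images.
- station: fixed filing station (sizes in mm). Origin on the bench under its plate's centre, z up. Plate: dark steel, 170 (x) by 200 (y), surface 50 above the bench; fences on its x sides, 12 above the plate, inner faces at x = +-79; +y end open. At y = -100 it drops sheer into the aluminium catch trough: inside y -100 to -185, x -80 to 80, floor 5 and walls 40 above the bench
- trough (a point): centre of the trough's floor, 5 mm above the bench; axes as the station's
- chip1: loose flat steel offcut, 22 x 15 x 7 mm, lying on the station's plate; origin at the centre of its underside
- chip2: loose flat steel offcut, 18 x 16 x 8 mm, lying on the station's plate; origin at the centre of its underside
- chip3: loose flat steel offcut, 24 x 13 x 7 mm, lying on the station's plate; origin at the centre of its underside
- chip4: loose flat steel offcut, 20 x 17 x 9 mm, lying on the station's plate; origin at the centre of its underside
- mat: black rubber mat, fixed, 190 (x) by 150 (y) by 4 mm thick, origin at the centre of its underside; the scraper's place. It lies to one side of the station and the air gate to the other, either way round
- scraper: loose scraper block (mm), about 0.2 kg, 75 tall, standing on the mat. Origin at the centre of its underside, z up. Blade: black bar 130 long (x), 20 thick (y), 25 tall. Wooden handle above it, 60 (x) by 24 (y), 25 to 75 above the underside; grip it across y. With blade x along station x it fits between the fences, 14 to spare each side, and wipes to the station's -y
- gate_box: fixed grey box of the extractor's air gate, 130 (x) by 215 (y) by 56 mm tall. Origin on the bench under its centre, z up. On top two aluminium rails along y (66 above the bench) with a steel shutter between them, and two brass spring barrels (up to 76 above the bench) beyond it at y = -48 to -104
- shutter: steel shutter plate, 94 x 70 x 5 mm, with a black upright handle on its middle: 40 (x) by 14 (y) by 45 tall, from 62 to 107 above the bench. Origin under the handle, 57 above the bench; axes as the gate box's. Slides in the gate box's y: y = +48 shut, +18 half open, -12 fully open. The spring pushes it shut (+y) with about 3 N when shut, 7 N at half, 11 N fully open; let go, it shuts
- half_mark (a point): point midway between two small dark notches on the rails, at y = +18 mm of the gate box and 67 mm above the bench: the handle's middle is level with them when the shutter is half open
- hub: bystander, leave alone (mm): bicycle hub, aluminium spool 54 dia x 85 tall, standing
- oil_bottle: bystander, leave alone (mm): white oil bottle, 44 dia x 130 tall
- sprocket: bystander, leave alone (mm): flat dark steel ring, 84 outside dia x 6
- wrench: bystander, leave alone (mm): steel wrench 170 long
- screwdriver: bystander, leave alone (mm): screwdriver lying on the bench
- pedal: bystander, leave alone (mm): black bicycle pedal, about 95 x 95 x 24
- grease_tin: bystander, leave alone (mm): aluminium tin, 70 dia x 55 tall
Mind the look-alikes: they are no part of the job. Leave any turquoise or yellow look-alike of the scraper alone.

How it is judged (in metres and radians):
On the way, in this order (a step that is already met when the one before it is completed fails the run):
1. all four offcuts lie in the catch trough, and the scraper is still in the gripper (y of chip1 in the frame of station between -0.188 and -0.098 m and x of chip1 in the frame of station between -0.083 and 0.083 m and height (world z) of each of chip1, chip2, chip3, chip4 below 0.035 m and y of chip2 in the frame of station between -0.188 and -0.098 m and x of chip2 in the frame of station between -0.083 and 0.083 m and y of chip3 in the frame of station between -0.188 and -0.098 m and x of chip3 in the frame of station between -0.083 and 0.083 m and y of chip4 in the frame of station between -0.188 and -0.098 m and x of chip4 in the frame of station between -0.083 and 0.083 m and contact force between the fingers and scraper above 0.5 N), for 0.2 s.
2. the scraper is back on its mat, standing on its blade and released (x of scraper in the frame of mat between -0.06 and 0.06 m and y of scraper in the frame of mat between -0.06 and 0.06 m and height (world z) of scraper below 0.01 m and angle between scraper's own z axis and vertical below 0.15 rad and contact force between the fingers and scraper below 0.1 N), for 0.2 s.
3. the fingers hold the shutter at half travel (y of shutter in the frame of gate_box between 0.012 and 0.024 m and contact force between the fingers and shutter above 2 N), for 0.5 s.
At the end, for the whole second after the job is handed in: Offcuts in the trough below its rim; scraper upright (0.15 rad) on its mat, its middle within 60 mm of the mat's along each side, released; the fingers push on the shutter with over 2 N and keep the shutter still at 30 mm open, give or take 6 mm (all of step 2 and all of step 3 and y of chip1 in the frame of station between -0.188 and -0.098 m and x of chip1 in the frame of station between -0.083 and 0.083 m and height (world z) of each of chip1, chip2, chip3, chip4 below 0.035 m and y of chip2 in the frame of station between -0.188 and -0.098 m and x of chip2 in the frame of station between -0.083 and 0.083 m and y of chip3 in the frame of station between -0.188 and -0.098 m and x of chip3 in the frame of station between -0.083 and 0.083 m and y of chip4 in the frame of station between -0.188 and -0.098 m and x of chip4 in the frame of station between -0.083 and 0.083 m and linear speed of shutter below 0.01 m/s and contact force between scraper and gate_box below 0.2 N); the arm keeps its last pose, push and grip.
It fails at once if the fingers touch an offcut (contact force between the fingers and chip1 above 0.3 N or contact force between the fingers and chip2 above 0.3 N or contact force between the fingers and chip3 above 0.3 N or contact force between the fingers and chip4 above 0.3 N).
It fails at once if a bystander is shifted by more than 30 mm (distance of any of hub, oil_bottle, sprocket, wrench, screwdriver, pedal, grease_tin from where it was at the start of the episode above 0.03 m).
It also fails if it takes over 64 s, if anything falls off the work surface, if the arm or the gripper's body presses on something with over 40 N, if the wrist force passes 120 N, or if a joint passes its speed limit or range.

## Working session

There is one attempt and no reset: what is moved stays moved. The work goes in short steps, Python scripts to look and compute and a tool call to move; the robot and the scene stay as the last step left them, time stands still between calls to the robot, and variables do not carry over. Pictures are saved under pics/ and viewed, at most 10 in all, crops included, and the job is handed in when it is done.

Besides the shell and the picture viewer there is one more tool, called by a JSON object that holds its "fn" and its "kwargs". jog_arm: Moves the arm, as the interface text tells. Its arguments: {"type":"object","properties":{"plan":{"type":"array"},"claw":{"type":"number"},"force":{"type":"number"}},"required":["plan"]}

```bash
mkdir -p pics
cat > h.py <<'E'
import numpy as np, cv2
from cell import manip, camera, get_calibration
from scipy.spatial.transform import Rotation as R
def rot(c):
    a=np.array(c["attitude"],float)
    if a.shape==(3,3): return a
    return (R.from_euler('xyz',a) if a.size==3 else R.from_quat(a)).as_matrix()
def snap(n):
    p,d=camera(n); np.savez(f'pics/{n}.npz',p=p,d=d); return p,d
def load(n):
    z=np.load(f'pics/{n}.npz'); return z['p'],z['d']
def pt(n,u,v,d=None,z=None):
    c=get_calibration(n); r=rot(c)@np.array([(u-c["cx"])/c["fx"],(v-c["cy"])/c["fy"],1]); o=np.array(c["origin"])
    return o+r*(d if z is None else (z-o[2])/r[2])
E
python3 - <<'E'
from h import *
for n in("side","top"):
    print(n,get_calibration(n)); p,d=snap(n); cv2.imwrite(f'pics/{n}1.png',cv2.resize(p[:,:,::-1],(800,600),interpolation=cv2.INTER_CUBIC))
print(manip.read_state())
E
```

```text
side {'fx': 370.70877877973044, 'fy': 370.70877877973044, 'cx': 258.9235296024469, 'cy': 191.10967199394582, 'origin': array([466.37071745, 715.55499131, 890.5527698 ]), 'attitude': array([-2.41314   , -0.00609511, -3.02235596])}
top {'fx': 364.2713262374671, 'fy': 364.2713262374671, 'cx': 260.1150180689137, 'cy': 188.18268461772328, 'origin': array([ 384.58579379,  -40.87374957, 1257.07737642]), 'attitude': array([-3.00106674, -0.01733634, -1.55828891])}
{'clock': 0.1, 'joints': array([ 1.23939728e+00,  3.00425218e-01,  1.52149834e+00,  2.68254977e-05,
        1.32070534e+00, -6.66103564e-02]), 'qd': array([ 0.00053195, -0.00016537, -0.00086965,  0.00117407,  0.00089135,
       -0.00046029]), 'effort': array([ 1.03006954e-03, -5.32632172e+01, -3.53290057e+01,  7.09584542e-02,
        2.35468056e-02, -4.41026407e-05]), 'eef_pos': array([143.86491021, 530.61424084, 204.94649856]), 'eef_rot': array([-3.14056043e+00, -9.49005080e-05,  2.87679726e+00]), 'wrist_force': array([-0.11395851, -1.62463749, -0.19884076]), 'moment': array([ 0.02302734, -0.01612   ,  0.00713398]), 'finger_force': 0.0, 'finger_gap': 93.63283666834768}
```

View pics/top1.png

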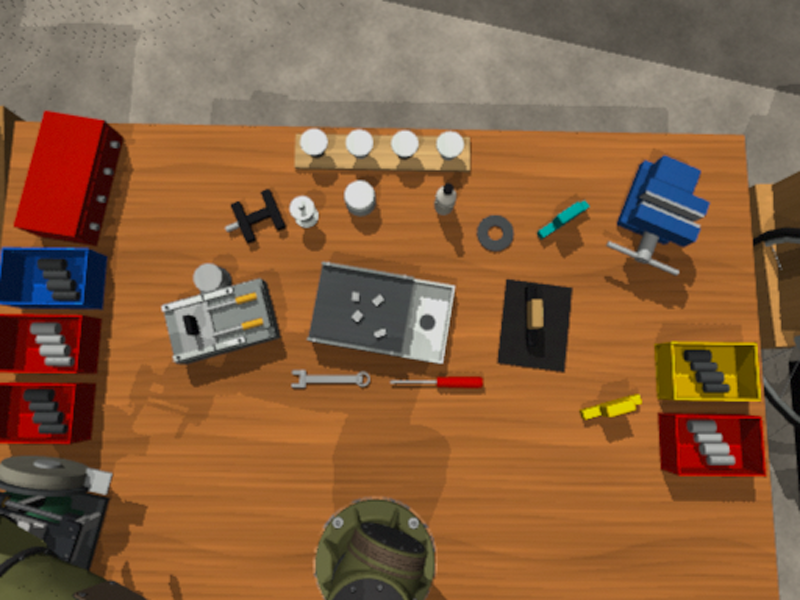

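View pics/side1.png

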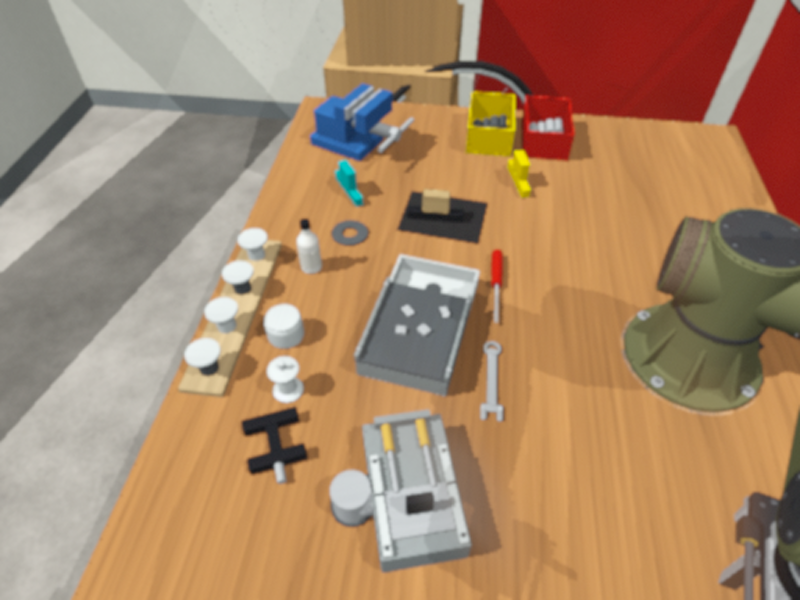

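The top view shows the true scraper (wooden handle, black blade on the black mat) at about (535,313). The look-alikes are turquoise (563,219) and yellow (612,407). The gate is at (222,320) with its handle at (191,325), the tin touches close by at (208,277), and the station is at (382,312) with the trough to the right. I choose the one on the mat and check it in a crop.

Run:
```python
from h import *
p,d=load("top"); s,e=load("side")
r=lambda i,k:cv2.resize(i[:,:,::-1],None,fx=k,fy=k,interpolation=cv2.INTER_CUBIC)
A=r(p[155:245,100:372],2.94)[:,:800]
B=r(s[155:260,225:315],3); C=r(s[115:162,245:320],4); D=r(s[255:365,225:305],3)
o=np.zeros((600,800,3),np.uint8); o[:A.shape[0],:A.shape[1]]=A
x=0
for q in(B,C,D): o[265:265+q.shape[0],x:x+q.shape[1]]=q; print(x);x+=q.shape[1]+2
cv2.imwrite('pics/c1.png',o)
# scraper handle top / shutter handle top by depth, chip tops
def cl(n,d,u0,u1,v0,v1,zl,zh):
    vv,uu=np.mgrid[v0:v1,u0:u1]; c=get_calibration(n); dd=d[v0:v1,u0:u1]
    P=np.stack([(uu-c["cx"])/c["fx"]*dd,(vv-c["cy"])/c["fy"]*dd,dd],-1)@rot(c).T+c["origin"]
    m=(P[...,2]>zl)&(P[...,2]<zh)&(dd>0); Q=P[m]
    if len(Q)<5: print(n,'few');return
    k=cv2.minAreaRect(Q[:,:2].astype(np.float32)); print(n,len(Q),np.round(np.median(Q,0),1),'z',np.round(np.percentile(Q[:,2],[5,95]),1),'rect',np.round(k[0],1),np.round(k[1],1),round(k[2],1))
print('scraper handle');cl("top",d,325,365,185,225,65,95);cl("side",e,245,315,118,155,65,95)
print('blade');cl("top",d,325,365,185,225,14,40)
print('mat');cl("top",d,315,370,175,240,-2,9)
print('shutter handle');cl("top",d,105,140,195,220,95,120);cl("side",e,250,290,300,345,95,120)
print('station plate');cl("top",d,195,270,165,235,44,57)
print('fence+plate');cl("top",d,195,270,165,235,44,75)
print('all station');cl("top",d,195,295,165,235,20,75)
print('gate box');cl("top",d,95,185,175,235,50,80)
print('gate rails');cl("top",d,95,185,175,235,62,80)
```

```text
0
272Traceback (most recent call last):
  File "<stdin>", line 8, in <module>
ValueError: could not broadcast input array from shape (330,240,3) into shape (330,226,3)
```

```bash
cat >> h.py <<'E'
def cloud(n,d,u0,u1,v0,v1):
    vv,uu=np.mgrid[v0:v1,u0:u1]; c=get_calibration(n); dd=d[v0:v1,u0:u1]
    P=np.stack([(uu-c["cx"])/c["fx"]*dd,(vv-c["cy"])/c["fy"]*dd,dd],-1)@rot(c).T+c["origin"]
    return P[dd>0]
def cl(n,d,u0,u1,v0,v1,zl,zh):
    P=cloud(n,d,u0,u1,v0,v1); Q=P[(P[:,2]>zl)&(P[:,2]<zh)]
    if len(Q)<5: print(n,'few');return
    k=cv2.minAreaRect(Q[:,:2].astype(np.float32)); print(n,len(Q),np.round(np.median(Q,0),1),'z',np.round(np.percentile(Q[:,2],[5,95]),1),'rect',np.round(k[0],1),np.round(k[1],1),round(k[2],1))
E
python3 - <<'E'
from h import *
p,d=load("top"); s,e=load("side")
r=lambda i,k:cv2.resize(i[:,:,::-1],None,fx=k,fy=k,interpolation=cv2.INTER_CUBIC)
A=r(p[155:245,100:372],2.94)[:,:800]
B=r(s[155:260,225:315],3); C=r(s[115:162,245:320],3.5); D=r(s[255:365,225:305],3)
o=np.zeros((600,800,3),np.uint8); o[:A.shape[0],:A.shape[1]]=A
x=0
for q in(B,C,D): o[265:265+q.shape[0],x:x+q.shape[1]]=q; print(x);x+=q.shape[1]+2
cv2.imwrite('pics/c1.png',o)
print('scraper handle');cl("top",d,325,365,185,225,65,95);cl("side",e,245,315,118,155,65,95)
print('blade');cl("top",d,325,365,185,225,14,40)
print('mat');cl("top",d,315,370,175,240,-2,9)
print('shutter handle');cl("top",d,105,140,195,220,95,120);cl("side",e,250,290,300,345,95,120)
print('station plate');cl("top",d,195,270,165,235,44,57)
print('fence+plate');cl("top",d,195,270,165,235,44,75)
print('all station');cl("top",d,195,295,165,235,20,75)
print('gate box');cl("top",d,95,185,175,235,50,80)
print('gate rails');cl("top",d,95,185,175,235,62,80)
E
```

```text
0
272
536
scraper handle
top 144 [ 516.1 -332.2   78.3] z [69.9 82.4] rect [ 515.5 -332.4] [24.9 56.5] 89.0
side 113 [ 515.9 -322.7   76.4] z [66.8 80.3] rect [ 516.6 -327. ] [60.8 25.9] 7.2
blade
top 144 [ 484.9 -330.    28.3] z [17.7 33.1] rect [ 512.4 -333.7] [123.6  22.1] 0.1
mat
top 2896 [ 495.  -351.5    3. ] z [-1.2  7.3] rect [ 502.5 -347. ] [192.7 226.3] 89.8
shutter handle
top 67 [478.1 379.8 105.9] z [ 98.  109.5] rect [479.2 381.1] [39.  13.8] 16.5
side 141 [481.5 387.1 105.5] z [ 96.6 108.1] rect [481.6 385.4] [39.9 14.8] 18.7
station plate
top 2755 [521.9  35.6  49.9] z [46.  54.2] rect [521.2  24.6] [224. 171.] 81.7
fence+plate
top 3063 [522.1  35.8  50.3] z [46.1 61.3] rect [520.9  24.2] [224.7 171.4] 81.1
all station
top 3297 [521.4  29.6  50. ] z [41.2 61.1] rect [515.9  -8.3] [290.8 171.1] 80.9
gate box
top 2688 [498.4 337.4  59.5] z [52.7 72.7] rect [514.2 341.9] [174.7 216.8] 16.3
gate rails
top 970 [498.  344.8  66.1] z [62.4 75.8] rect [513.4 341.4] [163.3 210.6] 16.4
```

View pics/c1.png

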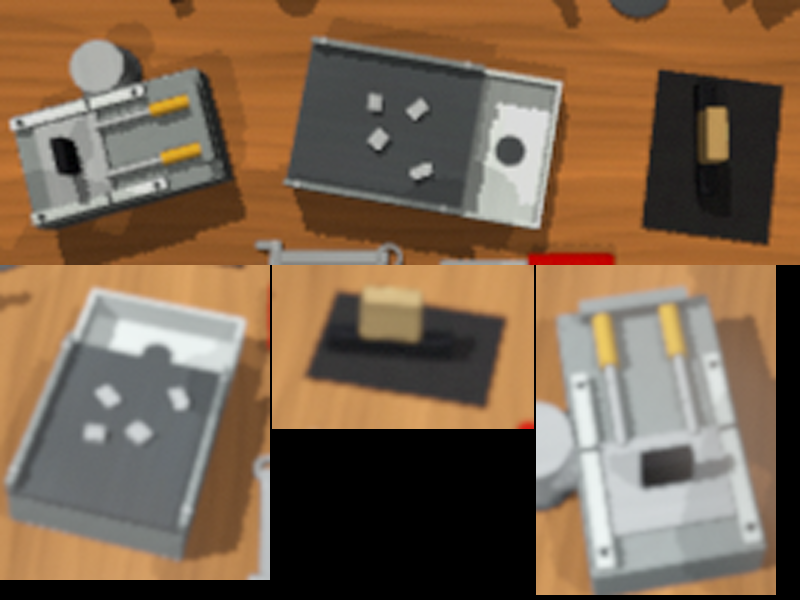

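The crop confirms the wooden-handled scraper on the black mat. The chips are at about (375,102), (417,109), (378,140) and (421,171) in the crop. I refine the angles by colour/height next.

Run:
```python
from h import *
p,d=load("top"); s,e=load("side")
def mask(n,im,u0,u1,v0,v1,f,z):
    hsv=cv2.cvtColor(im,cv2.COLOR_RGB2HSV)[v0:v1,u0:u1].astype(int); m=f(hsv).astype(np.uint8)
    k,l,st,_=cv2.connectedComponentsWithStats(m); i=1+np.argmax(st[1:,4]); v,u=np.nonzero(l==i)
    P=np.array([pt(n,a+u0,b+v0,z=z)[:2] for a,b in zip(u,v)],np.float32); k=cv2.minAreaRect(P); print(n,len(P),np.round(k[0],1),np.round(k[1],1),round(k[2],1))
print('mat');mask("top",p,310,375,170,245,lambda h:h[...,2]<65,4);mask("side",s,250,318,118,158,lambda h:h[...,2]<65,4)
P=cloud("top",d,325,365,180,230)
for lo,hi in((18,38),(68,90)):
    Q=P[(P[:,2]>lo)&(P[:,2]<hi)]; Q=Q[np.abs(Q[:,1]+333)<25]; c=np.polyfit(Q[:,0],Q[:,1],1); print('ang',np.degrees(np.arctan(c[0])),Q.mean(0))
P=cloud("side",e,245,315,115,158); Q=P[(P[:,2]>18)&(P[:,2]<38)]; c=np.polyfit(Q[:,0],Q[:,1],1); print('side blade',np.degrees(np.arctan(c[0])),Q.mean(0),Q[:,0].min(),Q[:,0].max())
for a in((227.5,189.7),(241.8,192),(228.6,202.6),(243.2,213.2)):
    w=pt("top",*a,z=58)[:2]-[523,36]; t=np.radians(-9.1); print('chip st',w[0]*np.cos(t)+w[1]*np.sin(t),-w[0]*np.sin(t)+w[1]*np.cos(t))
# station fences: points z 58-68
P=cloud("top",d,190,300,160,240); Q=P[(P[:,2]>58)&(P[:,2]<68)]
for m in(Q[:,0]>530,Q[:,0]<510):
    F=Q[m]; c=np.polyfit(F[:,1],F[:,0],1); r=F[:,0]-np.polyval(c,F[:,1]); F=F[abs(r)<10]; c=np.polyfit(F[:,1],F[:,0],1);print('fence',np.degrees(np.arctan(c[0])),np.polyval(c,36),len(F),F[:,1].min(),F[:,1].max())
```

```text
mat
top 2075 [ 498.3 -344.8] [146.2 187.5] 83.2Traceback (most recent call last):
  File "<stdin>", line 7, in <module>
  File "<stdin>", line 6, in mask
  File "h.py", line 13, in pt
    c=get_calibration(n); r=rot(c)@np.array([(u-c["cx"])/c["fx"],(v-c["cy"])/c["fy"],1]); o=np.array(c["origin"])
ValueError: time passes only in moves, steps and waits
```

{"fn": "jog_arm", "kwargs": {"plan": [0.04, -0.04, 0.02, 0, 0, 0, 0.08, -0.08, 0.03, 0, 0, 0, 0.12, -0.12, 0.03, 0, 0, 0, 0.16, -0.16, 0.03, 0, 0, 0, 0.19, -0.2, 0.03, 0, 0, 2, 0.22, -0.24, 0.03, 0, 0, 4, 0.24, -0.29, 0.03, 0, 0, 6, 0.26, -0.34, 0.03, 0, 0, 8, 0.28, -0.39, 0.03, 0, 0, 10, 0.29, -0.44, 0.03, 0, 0, 10, 0.3, -0.49, 0.03, 0, 0, 10, 0.31, -0.54, 0.03, 0, 0, 10, 0.32, -0.59, 0.03, 0, 0, 10, 0.33, -0.64, 0.03, 0, 0, 10, 0.34, -0.69, 0.03, 0, 0, 10, 0.35, -0.74, 0.03, 0, 0, 10, 0.36, -0.79, 0.03, 0, 0, 10, 0.365, -0.83, 0.03, 0, 0, 10, 0.37, -0.862, 0.03, 0, 0, 10, 0.371, -0.862, 0.03, 0, 0, 10]}}

```text
clock: 2.1
eef_pos: [514.4, -334.8, 234.3]
eef_rot: [3.141, -0.001, 3.049]
wrist_force: [0.7, 1.2, 0.3]
finger_gap: 94.0
finger_force: 0.0
```

Run:
```python
from h import *
p,d=load("top"); s,e=load("side")
P=cloud("top",d,325,365,180,230)
for lo,hi in((18,38),(68,90)):
    Q=P[(P[:,2]>lo)&(P[:,2]<hi)]; Q=Q[np.abs(Q[:,1]+333)<25]; c=np.polyfit(Q[:,0],Q[:,1],1); print('ang',np.degrees(np.arctan(c[0])),Q.mean(0))
P=cloud("side",e,245,315,115,158); Q=P[(P[:,2]>18)&(P[:,2]<38)]; c=np.polyfit(Q[:,0],Q[:,1],1); print('side blade',np.degrees(np.arctan(c[0])),Q.mean(0),Q[:,0].min(),Q[:,0].max())
for a in((227.5,189.7),(241.8,192),(228.6,202.6),(243.2,213.2)):
    w=pt("top",*a,z=58)[:2]-[523,36]; t=np.radians(-9.1); print('chip st',w[0]*np.cos(t)+w[1]*np.sin(t),-w[0]*np.sin(t)+w[1]*np.cos(t))
P=cloud("top",d,190,300,160,240); Q=P[(P[:,2]>58)&(P[:,2]<68)]
for m in(Q[:,0]>530,Q[:,0]<510):
    F=Q[m]; c=np.polyfit(F[:,1],F[:,0],1); r=F[:,0]-np.polyval(c,F[:,1]); F=F[abs(r)<10]; c=np.polyfit(F[:,1],F[:,0],1);print('fence',np.degrees(np.arctan(c[0])),np.polyval(c,36),len(F),F[:,1].min(),F[:,1].max())
p,d=snap("top");s,e=snap("side"); cv2.imwrite('pics/c2.png',np.hstack([cv2.resize(s[95:175,225:335,::-1],None,fx=4,fy=4,interpolation=cv2.INTER_CUBIC)]))
```

```text
ang 0.39987306627981967 [ 511.16387281 -331.4509598    27.6467541 ]
ang -0.5994476734346241 [ 515.33775409 -332.4038042    78.02059343]
side blade 0.16321678826419733 [ 516.34697806 -323.69517673   27.01967101] 452.1296770940209 581.5815905330604
chip st 22.468082680467653 16.371452865294795
chip st 23.08371190610996 -31.69186814498288
chip st -19.170685719513667 4.940014657233737
chip st -45.351209072652885 -48.70698718969443
fence 7.8338127788650675 603.234586056093 61 -75.25549970217817 101.37541818003982
fence 8.242278226670567 440.49125325412615 78 -31.238253056531615 146.01320133338248
```

View pics/c2.png

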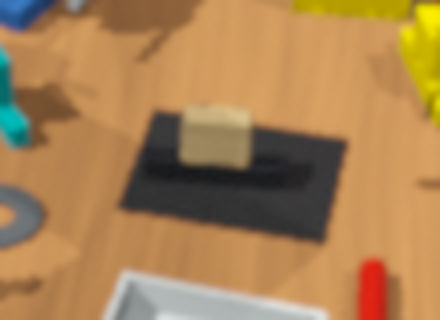

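The scraper's handle is at about (215,135) in the crop, clear all round. Descending to grip.

{"fn": "jog_arm", "kwargs": {"plan": [0.002, 0.005, -0.04, 0, 0, 2.5, 0.002, 0.005, -0.08, 0, 0, 5.3, 0.002, 0.005, -0.12, 0, 0, 5.3, 0.002, 0.005, -0.15, 0, 0, 5.3, 0.002, 0.005, -0.17, 0, 0, 5.3, 0.002, 0.005, -0.185, 0, 0, 5.3, 0.002, 0.005, -0.192, 0, 0, 5.3, 0.002, 0.005, -0.192, 0, 0, 5.3, 0.002, 0.005, -0.192, 0, 0, 5.3], "claw": 0.094}}

```text
clock: 3.1
eef_pos: [517.4, -326.3, 44.5]
eef_rot: [-3.141, 0.001, -3.139]
wrist_force: [1.2, 0.8, 0.2]
finger_gap: 94.1
finger_force: 0.0
```

{"fn": "jog_arm", "kwargs": {"plan": [0, 0, 0, 0, 0, 0, 0, 0, 0, 0, 0, 0, 0, 0, 0, 0, 0, 0, 0, 0, 0, 0, 0, 0, 0, 0, 0, 0, 0, 0, 0, 0, 0, 0, 0, 0, 0, 0, 0, 0, 0, 0, 0, 0, 0, 0, 0, 0], "claw": 0.0, "force": 35}}

```text
clock: 3.9
eef_pos: [517.0, -326.2, 43.5]
eef_rot: [-3.141, 0.0, -3.139]
wrist_force: [-0.5, -0.5, 0.3]
finger_gap: 33.7
finger_force: 0.4
```

{"fn": "jog_arm", "kwargs": {"plan": [0, 0, 0, 0, 0, 0, 0, 0, 0, 0, 0, 0, 0, 0, 0, 0, 0, 0, 0, 0, 0, 0, 0, 0, 0, 0, 0, 0, 0, 0]}}

```text
clock: 4.4
eef_pos: [517.0, -326.3, 43.5]
eef_rot: [-3.141, 0.0, -3.139]
wrist_force: [-1.0, -1.1, 1.1]
finger_gap: 23.9
finger_force: 35.0
```

{"fn": "jog_arm", "kwargs": {"plan": [0, 0, 0.03, 0, 0, 0, 0, 0, 0.07, 0, 0, 0, 0, 0.03, 0.1, 0, 0, 0, 0, 0.07, 0.1, 0, 0, 0, 0.005, 0.12, 0.1, 0, 0, -2, 0.01, 0.17, 0.1, 0, 0, -4, 0.01, 0.22, 0.1, 0, 0, -6, 0.015, 0.27, 0.1, 0, 0, -8.4, 0.017, 0.32, 0.1, 0, 0, -8.4, 0.017, 0.37, 0.1, 0, 0, -8.4, 0.017, 0.41, 0.1, 0, 0, -8.4, 0.017, 0.439, 0.1, 0, 0, -8.4, 0.017, 0.439, 0.1, 0, 0, -8.4, 0.017, 0.439, 0.085, 0, 0, -8.4, 0.017, 0.439, 0.075, 0, 0, -8.4, 0.017, 0.439, 0.075, 0, 0, -8.4, 0.017, 0.439, 0.075, 0, 0, -8.4]}}

```text
clock: 6.1
eef_pos: [534.0, 112.3, 118.5]
eef_rot: [-3.141, -0.001, 2.997]
wrist_force: [-0.3, -0.1, -1.5]
finger_gap: 23.9
finger_force: 35.0
```

Run:
```python
from h import *
p,d=snap("top");s,e=snap("side"); st=manip.read_state(); print(st['eef_pos'],st['eef_rot'],st['finger_force'])
a=cv2.resize(s[145:260,215:325,::-1],None,fx=3.6,fy=3.6,interpolation=cv2.INTER_CUBIC); b=cv2.resize(p[160:240,180:300,::-1],None,fx=3.2,fy=3.2,interpolation=cv2.INTER_CUBIC)
o=np.zeros((414,800,3),np.uint8);o[:a.shape[0],:a.shape[1]]=a;o[:b.shape[0],404:404+b.shape[1]]=b
cv2.imwrite('pics/c3.png',o)
P=cloud("top",d,190,300,160,240); Q=P[(P[:,2]>56)&(P[:,2]<68)&(P[:,1]<90)]
for m in(Q[:,0]>530,Q[:,0]<510):
    F=Q[m]; c=np.polyfit(F[:,1],F[:,0],1); r=F[:,0]-np.polyval(c,F[:,1]); F=F[abs(r)<6]; c=np.polyfit(F[:,1],F[:,0],1);print('fence',np.degrees(np.arctan(c[0])),np.polyval(c,[36,-60]),len(F))
```

```text
[534.2126357  112.53399447 118.96749954] [3.14139186e+00 6.07747404e-04 2.99669443e+00] 34.99756336212158
fence 16.29169333770277 [597.09766066 569.04040353] 5
fence 87.8405119832372 [ 1178.72498314 -1367.15163966] 1<stdin>:8: RankWarning: Polyfit may be poorly conditioned
```

View pics/c3.png

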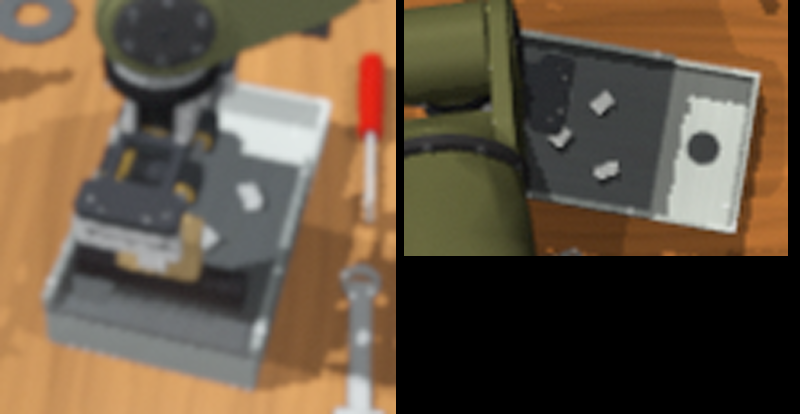

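The blade (side crop, ends at about (75,287) and (245,300)) lies centred and parallel between the fences, behind all the chips. Lowering.

{"fn": "jog_arm", "kwargs": {"plan": [0, 0, -0.01, 0, 0, 0, 0, 0, -0.018, 0, 0, 0, 0, 0, -0.024, 0, 0, 0, 0, 0, -0.027, 0, 0, 0, 0, 0, -0.029, 0, 0, 0, 0, 0, -0.029, 0, 0, 0, 0, 0, -0.029, 0, 0, 0]}}

```text
clock: 6.9
eef_pos: [534.1, 112.9, 89.5]
eef_rot: [3.141, 0.0, 2.997]
wrist_force: [0.6, -0.2, -2.1]
finger_gap: 23.5
finger_force: 35.0
```

{"fn": "jog_arm", "kwargs": {"plan": [0, 0, -0.001, 0, 0, 0, 0, 0, -0.001, 0, 0, 0, 0, 0, -0.001, 0, 0, 0]}}

```text
clock: 7.2
eef_pos: [534.1, 112.8, 89.5]
eef_rot: [3.141, 0.001, 2.997]
wrist_force: [-4.6, 0.2, 8.8]
finger_gap: 23.7
finger_force: 35.0
```

{"fn": "jog_arm", "kwargs": {"plan": [-0.001, -0.008, 0.0005, 0, 0, 0, -0.0025, -0.017, 0.0005, 0, 0, 0, -0.004, -0.026, 0.0005, 0, 0, 0, -0.005, -0.035, 0.0005, 0, 0, 0, -0.0065, -0.044, 0.0005, 0, 0, 0, -0.008, -0.053, 0.0005, 0, 0, 0, -0.009, -0.062, 0.0005, 0, 0, 0, -0.0105, -0.071, 0.0005, 0, 0, 0, -0.012, -0.08, 0.0005, 0, 0, 0, -0.013, -0.089, 0.0005, 0, 0, 0, -0.013, -0.089, 0.0005, 0, 0, 0]}}

```text
clock: 8.3
eef_pos: [521.1, 22.3, 89.5]
eef_rot: [-3.141, 0.001, 2.996]
wrist_force: [-0.8, -2.2, 7.5]
finger_gap: 23.7
finger_force: 35.0
```

Run:
```python
from h import *
p,d=snap("top");s,e=snap("side")
a=cv2.resize(s[145:260,215:325,::-1],None,fx=3.6,fy=3.6,interpolation=cv2.INTER_CUBIC); b=cv2.resize(p[160:240,180:300,::-1],None,fx=3.2,fy=3.2,interpolation=cv2.INTER_CUBIC)
o=np.zeros((414,800,3),np.uint8);o[:a.shape[0],:a.shape[1]]=a;o[:b.shape[0],404:404+b.shape[1]]=b
cv2.imwrite('pics/c4.png',o)
```

```text
(no output)
```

View pics/c4.png

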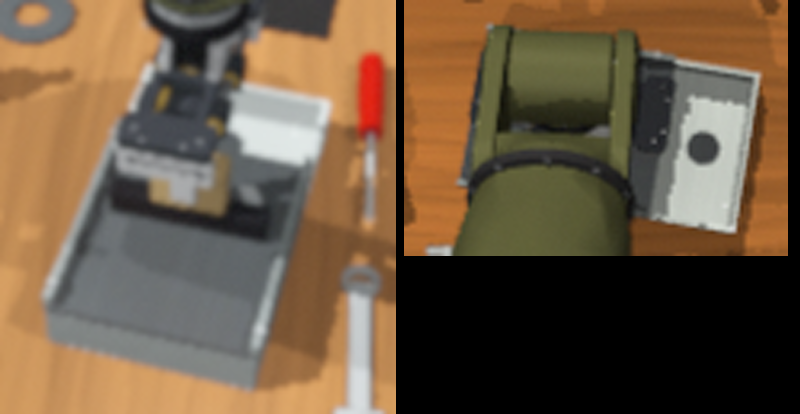

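The blade spans (110,200)–(268,228) in the side crop, with a clean plate behind it and a gap to each fence. Continuing the wipe.

{"fn": "jog_arm", "kwargs": {"plan": [-0.001, -0.007, 0, 0, 0, 0, -0.002, -0.015, 0, 0, 0, 0, -0.0035, -0.023, 0, 0, 0, 0, -0.0045, -0.031, 0, 0, 0, 0, -0.006, -0.039, 0, 0, 0, 0, -0.007, -0.047, 0, 0, 0, 0, -0.008, -0.055, 0, 0, 0, 0, -0.009, -0.063, 0.0005, 0, 0, 0, -0.0105, -0.071, 0.001, 0, 0, 0, -0.012, -0.079, 0.001, 0, 0, 0, -0.013, -0.087, 0.001, 0, 0, 0, -0.0135, -0.091, 0.001, 0, 0, 0, -0.0135, -0.091, 0.001, 0, 0, 0, -0.0135, -0.091, 0.001, 0, 0, 0]}}

```text
clock: 9.8
eef_pos: [507.4, -67.1, 89.9]
eef_rot: [3.142, -0.0, 2.997]
wrist_force: [-0.2, -0.4, -2.1]
finger_gap: 23.9
finger_force: 35.0
```

Run:
```python
from h import *
p,d=snap("top");s,e=snap("side")
a=cv2.resize(s[145:260,215:325,::-1],None,fx=3.6,fy=3.6,interpolation=cv2.INTER_CUBIC); b=cv2.resize(p[160:240,180:300,::-1],None,fx=3.2,fy=3.2,interpolation=cv2.INTER_CUBIC)
o=np.zeros((414,800,3),np.uint8);o[:a.shape[0],:a.shape[1]]=a;o[:b.shape[0],404:404+b.shape[1]]=b
cv2.imwrite('pics/c5.png',o)
```

```text
(no output)
```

View pics/c5.png

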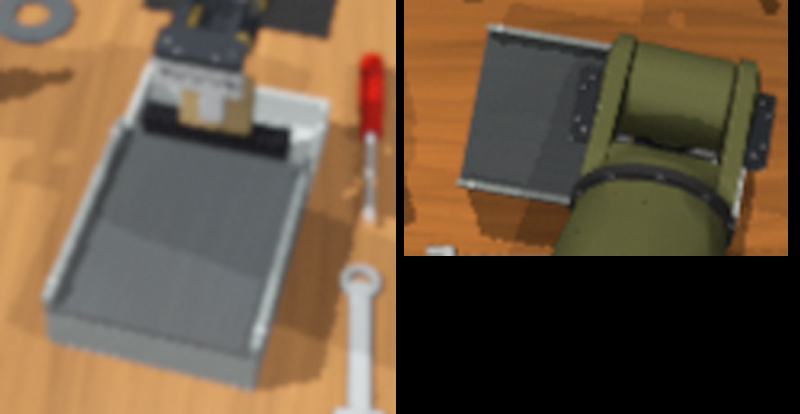

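The plate is empty (side crop) and the blade is over the trough edge. Lifting and carrying to the mat, checking the trough on the way.

{"fn": "jog_arm", "kwargs": {"plan": [0, 0, 0.02, 0, 0, 0, 0, 0, 0.05, 0, 0, 0, 0, -0.03, 0.06, 0, 0, 0, 0, -0.07, 0.06, 0, 0, 0, 0, -0.12, 0.06, 0, 0, 0, -0.002, -0.17, 0.06, 0, 0, 0, -0.003, -0.21, 0.06, 0, 0, 0, -0.004, -0.25, 0.06, 0, 0, 0, -0.004, -0.273, 0.06, 0, 0, 0, -0.004, -0.273, 0.04, 0, 0, 0, -0.004, -0.273, 0.02, 0, 0, 0, -0.004, -0.273, 0.01, 0, 0, 0, -0.004, -0.273, 0.01, 0, 0, 0]}}

```text
clock: 11.2
eef_pos: [503.1, -339.5, 98.6]
eef_rot: [3.14, -0.002, 2.998]
wrist_force: [0.6, 0.6, -2.5]
finger_gap: 24.1
finger_force: 35.0
```

Run:
```python
from h import *
p,d=snap("top");s,e=snap("side")
a=cv2.resize(s[100:190,230:330,::-1],None,fx=4,fy=4,interpolation=cv2.INTER_CUBIC); b=cv2.resize(p[160:240,230:310,::-1],None,fx=4.8,fy=4.8,interpolation=cv2.INTER_CUBIC)
o=np.zeros((400,800,3),np.uint8);o[:a.shape[0],:a.shape[1]]=a;o[:b.shape[0],404:404+b.shape[1]]=b
cv2.imwrite('pics/c6.png',o)
```

```text
(no output)
```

View pics/c6.png

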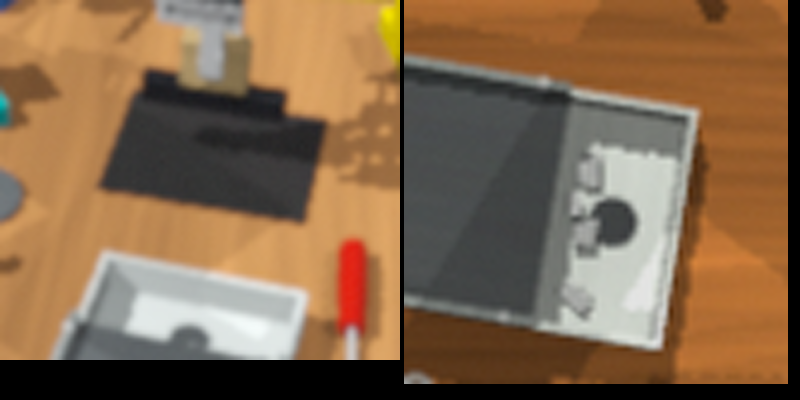

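The four chips lie in the trough at crop (592,172), (580,207), (588,237) and (577,300). Setting the scraper down.

{"fn": "jog_arm", "kwargs": {"plan": [0, 0, -0.02, 0, 0, 0, 0, 0, -0.035, 0, 0, 0, 0, 0, -0.045, 0, 0, 0, 0, 0, -0.05, 0, 0, 0, 0, 0, -0.053, 0, 0, 0, 0, 0, -0.0545, 0, 0, 0, 0, 0, -0.0555, 0, 0, 0, 0, 0, -0.0555, 0, 0, 0, 0, 0, -0.0555, 0, 0, 0]}}

```text
clock: 12.2
eef_pos: [503.6, -340.3, 44.8]
eef_rot: [-3.141, 0.0, 2.997]
wrist_force: [-0.0, 0.2, -2.4]
finger_gap: 23.8
finger_force: 35.0
```

{"fn": "jog_arm", "kwargs": {"plan": [0, 0, -0.001, 0, 0, 0, 0, 0, -0.0015, 0, 0, 0, 0, 0, -0.0015, 0, 0, 0, 0, 0, -0.0015, 0, 0, 0]}}

```text
clock: 12.6
eef_pos: [503.6, -340.3, 43.5]
eef_rot: [-3.141, 0.0, 2.997]
wrist_force: [-2.6, 1.2, 6.0]
finger_gap: 23.8
finger_force: 35.0
```

Seated. Releasing, then lifting straight up.

{"fn": "jog_arm", "kwargs": {"plan": [0, 0, 0, 0, 0, 0, 0, 0, 0, 0, 0, 0, 0, 0, 0, 0, 0, 0, 0, 0, 0, 0, 0, 0, 0, 0, 0, 0, 0, 0, 0, 0, 0, 0, 0, 0, 0, 0, 0, 0, 0, 0, 0, 0, 0, 0, 0, 0, 0, 0, 0, 0, 0, 0], "claw": 0.08}}

```text
clock: 13.5
eef_pos: [503.4, -340.2, 42.9]
eef_rot: [3.142, -0.0, 2.997]
wrist_force: [1.1, 0.1, -0.5]
finger_gap: 79.9
finger_force: 0.0
```

{"fn": "jog_arm", "kwargs": {"plan": [0, 0, 0.02, 0, 0, 0, 0, 0, 0.06, 0, 0, 0, 0, 0, 0.11, 0, 0, 0, 0, 0.02, 0.15, 0, 0, 0, 0, 0.06, 0.17, 0, 0, 0, 0, 0.11, 0.17, 0, 0, 0, 0, 0.16, 0.17, 0, 0, 0, 0, 0.21, 0.17, 0, 0, 4, 0, 0.26, 0.17, 0, 0, 8, 0, 0.31, 0.17, 0, 0, 12, 0, 0.36, 0.17, 0, 0, 16, -0.005, 0.41, 0.17, 0, 0, 20, -0.01, 0.46, 0.17, 0, 0, 24.5, -0.015, 0.51, 0.17, 0, 0, 24.5, -0.02, 0.56, 0.17, 0, 0, 24.5, -0.02, 0.61, 0.17, 0, 0, 24.5, -0.02, 0.61, 0.17, 0, 0, 24.5]}}

```text
clock: 15.2
eef_pos: [482.4, 274.4, 212.6]
eef_rot: [3.141, -0.0, -2.854]
wrist_force: [0.9, -0.2, 0.3]
finger_gap: 80.1
finger_force: 0.0
```

Run:
```python
from h import *
p,d=snap("top");s,e=snap("side")
print('scraper');cl("top",d,315,375,180,230,65,95);cl("side",e,245,315,110,158,65,95)
print('handle');cl("side",e,240,300,290,350,95,115);cl("top",d,95,140,190,225,95,120)
P=cloud("top",d,100,185,165,240);P=P[(P[:,2]>62)&(P[:,2]<71)]
# rails: line angle search, width-minimising
P2=load("side")[1];S=cloud("side",P2,225,310,250,370)
for nm,X in(("top",P),("side",S[(S[:,2]>63)&(S[:,2]<70)])):
    b=[]
    for a in np.arange(10,23,.5):
        t=np.radians(a); u=X[:,0]*np.cos(t)+X[:,1]*np.sin(t); h=np.histogram(u,np.arange(u.min(),u.max(),2))[0]; b.append(((h.astype(float)**2).sum(),a))
    print(nm,len(X),max(b))
a=cv2.resize(s[250:370,215:325,::-1],None,fx=3.6,fy=3.6,interpolation=cv2.INTER_CUBIC); b=cv2.resize(s[100:190,230:330,::-1],None,fx=3.9,fy=3.9,interpolation=cv2.INTER_CUBIC)
o=np.zeros((432,800,3),np.uint8);o[:a.shape[0],:a.shape[1]]=a;o[:b.shape[0],404:404+b.shape[1]]=b
cv2.imwrite('pics/c7.png',o); print(manip.read_state()['eef_pos'],manip.read_state()['eef_rot'])
```

```text
scraper
top 143 [ 501.2 -340.    78.1] z [73.7 82.1] rect [ 502.  -341.2] [25.  58.9] 82.9
side few
handle
side 137 [481.4 387.2 105.6] z [ 99.2 108.2] rect [481.5 385.7] [39.9 14.4] 18.6
top few
top 106 (np.float64(607.0), np.float64(15.5))
side 1120 (np.float64(42445.0), np.float64(16.5))
[483.0831747  270.48675389 212.63786467] [-3.14135894e+00 -4.79237352e-04 -2.85631090e+00]
```

View pics/c7.png

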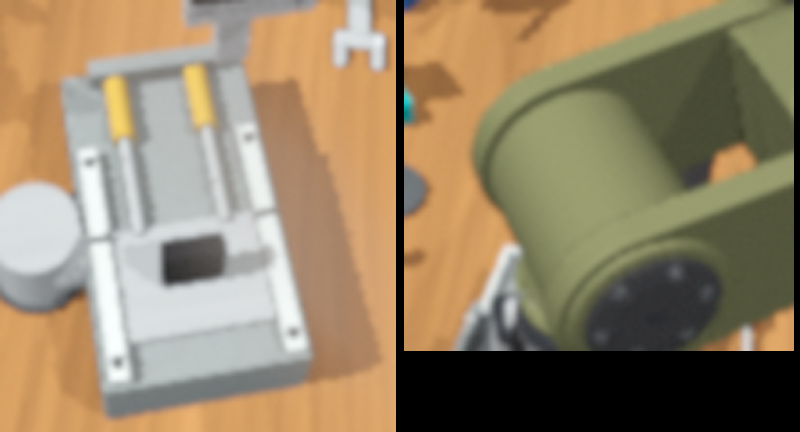

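The scraper stands on the mat (502,−341). The shutter handle is at crop (193,258), with the rail notches at (97,238) and (265,212).

{"fn": "jog_arm", "kwargs": {"plan": [0, 0.04, 0, 0, 0, 0, -0.001, 0.08, 0, 0, 0, 0, -0.002, 0.11, 0, 0, 0, 0, -0.002, 0.11, -0.03, 0, 0, 0, -0.002, 0.11, -0.07, 0, 0, 0, -0.002, 0.11, -0.1, 0, 0, 0, -0.002, 0.11, -0.12, 0, 0, 0, -0.002, 0.11, -0.134, 0, 0, 0, -0.002, 0.11, -0.134, 0, 0, 0, -0.002, 0.11, -0.134, 0, 0, 0]}}

```text
clock: 16.3
eef_pos: [482.1, 379.5, 80.0]
eef_rot: [3.141, 0.001, -2.859]
wrist_force: [-0.1, -0.4, 0.2]
finger_gap: 80.0
finger_force: 0.0
```

Run:
```python
from h import *
a=pt("side",241.9,316.1,z=67);b=pt("side",288.6,308.9,z=67);print(a,b,(a+b)/2,np.degrees(np.arctan2((b-a)[1],(b-a)[0])))
```

```text
[541.84654721 370.82170991  67.        ] [436.86579581 340.62393702  67.        ] [489.35617151 355.72282346  67.        ] -163.95208867016768
```

{"fn": "jog_arm", "kwargs": {"plan": [0, 0.003, 0, 0, 0, 0, 0, 0.003, 0, 0, 0, 0, 0, 0.003, 0, 0, 0, 0, 0, 0.003, 0, 0, 0, 0, 0, 0.003, 0, 0, 0, 0, 0, 0.003, 0, 0, 0, 0, 0, 0.003, 0, 0, 0, 0, 0, 0.003, 0, 0, 0, 0, 0, 0.003, 0, 0, 0, 0, 0, 0.003, 0, 0, 0, 0, 0, 0.003, 0, 0, 0, 0, 0, 0.003, 0, 0, 0, 0, 0, 0.003, 0, 0, 0, 0], "claw": 0.0, "force": 30}}

```text
clock: 17.6
eef_pos: [481.4, 383.0, 78.9]
eef_rot: [3.141, 0.0, -2.858]
wrist_force: [-0.1, 4.0, -0.2]
finger_gap: 13.7
finger_force: 30.0
```

{"fn": "jog_arm", "kwargs": {"plan": [0.001, -0.004, 0, 0, 0, 0, 0.0025, -0.008, 0, 0, 0, 0, 0.0035, -0.012, 0, 0, 0, 0, 0.0045, -0.016, 0, 0, 0, 0, 0.006, -0.02, 0, 0, 0, 0, 0.007, -0.024, 0, 0, 0, 0, 0.008, -0.027, 0, 0, 0, 0, 0.0085, -0.029, 0, 0, 0, 0, 0.0085, -0.029, 0, 0, 0, 0, 0.0085, -0.029, 0, 0, 0, 0, 0.0085, -0.029, 0, 0, 0, 0]}}

```text
clock: 18.7
eef_pos: [490.0, 354.1, 79.0]
eef_rot: [3.141, 0.0, -2.858]
wrist_force: [-0.2, 7.2, -2.3]
finger_gap: 13.8
finger_force: 30.0
```

Run:
```python
from h import *
s,e=snap("side"); print({k:np.round(v,3) for k,v in manip.read_state().items() if k in('eef_pos','wrist_force','finger_force','finger_gap')})
print('handle');cl("side",e,240,300,280,350,92,110)
a=cv2.resize(s[255:365,220:315,::-1],None,fx=5,fy=5,interpolation=cv2.INTER_CUBIC)
cv2.imwrite('pics/c8.png',a)
```

```text
{'eef_pos': array([489.974, 354.096,  78.926]), 'wrist_force': array([-0.46 ,  6.777, -2.956]), 'finger_force': np.float64(29.997), 'finger_gap': np.float64(13.861)}
handle
side 12 [473.3 354.6 105.6] z [103.1 107.5] rect [473.2 354.5] [4.6 7. ] 5.9
```

View pics/c8.png

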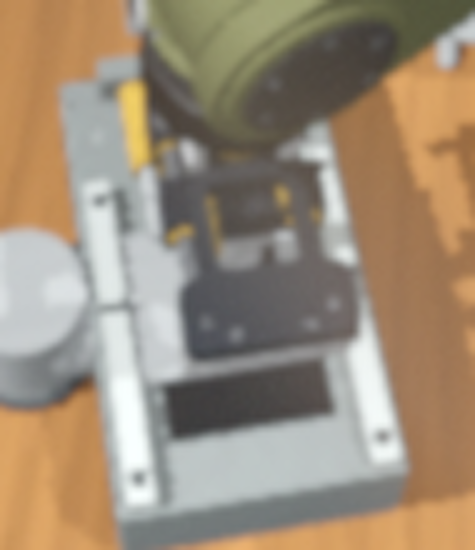

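The shutter is pulled back so that its opening shows at (250,400). The spring load of 7 N and the 30 mm of travel both match half open. Hold and hand in.

{"fn": "jog_arm", "kwargs": {"plan": [0, 0, 0, 0, 0, 0, 0, 0, 0, 0, 0, 0, 0, 0, 0, 0, 0, 0, 0, 0, 0, 0, 0, 0, 0, 0, 0, 0, 0, 0, 0, 0, 0, 0, 0, 0, 0, 0, 0, 0, 0, 0, 0, 0, 0, 0, 0, 0]}}

```text
clock: 19.55
eef_pos: [490.0, 354.1, 78.9]
eef_rot: [3.141, 0.0, -2.858]
wrist_force: [-0.1, 7.1, -1.8]
finger_gap: 13.5
finger_force: 30.0
```

```bash
python3 -c "
from cell import manip
print(manip.sign_off())"
```

```text
the job is handed in; nothing more can be done
None
```

The job is handed in (sign-off returned no verdict): all four offcuts are in the trough, the scraper stands released on its mat, and the shutter is held still at about 30 mm open with a 30 N grip.

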